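# Register a wafer block on the portion board

### The arm

A 7-joint arm with a two-finger parallel gripper is mounted at the origin on a cart in front of the work surface, level with it; the furniture and walls round the work are solid. World frame = base frame: x ahead of the robot, y to its left, z up, the work surface at z = 0. Lengths are in m, angles in rad, forces in N, time in s.
With the tool pointing down it reaches from about 0.375 to 0.925 m from the base axis. Payload 3.1 kg.
Tool frame: the origin (TCP) lies on the centre line of the jaws, within the pads' length; the fingertips stand 14 mm ahead of it and the grasp point (between the pads) lies 5 mm behind it; z points along the fingers, y is the line along which they close (so a half turn about z gives the same grasp; the last joint's range is limited). The gripper opens to 85 mm and grips with 20 to 120 N. Pads are 22 mm wide; open, the fingers measure 114 mm over their backs; the gripper's body (76 mm by 85 mm) begins 54 mm behind the grasp point. The pads swing forward as they close: fully open they stand 13 mm farther back than shut.
Start: joints at [-1.257, 0.383, 0.044, 1.598, -0.018, 1.161, -0.05], TCP at [0.26, 0.596, 0.245] pointing down, gripper open.
Joint ranges: [-2.61, 2.61], [-0.41, 2.15], [-1.48, 1.57], [0, 2.5], [-1.57, 4.71], [0.05, 1.97], [-2.85, 2.85]. Speed limits (rad/s): [2.79, 2.79, 3.14, 3.14, 3.14, 3.14, 3.14].

### API

Orientations are given as a unit quaternion [x, y, z, w].
In Python, from bench import ctrl gives the robot as it stands. Calls block until the motion is done:
- ctrl.move_ptp(position, orientation): joint-space move of the TCP to a pose.
- ctrl.movel(position, orientation=None, speed=0.15): straight line of the TCP; orientation=None keeps the orientation; speed is the mean speed in m/s.
- ctrl.move_j(angles): joint-space move.
- ctrl.move_gripper(opening, effort=None): finger opening in m; effort is the grip in N (None keeps the last); returns when the fingers have stopped.
- ctrl.pause(seconds).
- ctrl.inverse_kinematics(position, orientation): joint angles nearest the present ones, or None.
- ctrl.read_camera(name): name is "side" or "top" or "wrist"; returns (picture, depth): 480x640x3 uint8, red, green, blue; 480x640 float32, m along the optical axis (not along the pixel's ray), 0 where there is no reading.
- ctrl.camera_params(name): a dict with "K" (3x3 intrinsics, pixels), "camera_from_world" (4x4, takes a point from world to camera coordinates). Camera axes: x right, y down, z forward; pixel columns grow to the right and rows downward; lengths in m; the calibration is good to about 2 mm. A picture is of the moment at which its call begins: read the wrist's pose just before it. camera_params takes no time and is no camera call; for the wrist camera it gives the pose at the moment of the call.
A pose or a line that the arm cannot do raises ctrl.MotionError and nothing moves.
- ctrl.sign_off(): hands the job in; it is judged then, once.
Trained networks look in the newest picture that a camera, given by its name, has taken for a name from the list of things; names that differ only in an ending like _2 or _b are one class to them, and where a whole thing is asked for, a point or a joint stands for the part that bears it (a point fixed in the world has none). Each returns a list of dicts, best first, with "score" (0 to 1); they miss things now and then, are a little off and sometimes report something else, mostly with a low value. They report only what shows in the picture. A call takes as long as a camera call.
- ctrl.look_for(camera, name): "rect" ([left, top, right, bottom] in pixels, round what is visible of it).
- ctrl.outline_of(camera, name): "region" (480x640 bool, what is visible of it) and "rect" ([left, top, right, bottom] in pixels, round what is visible of it).
Readings, each from a call of its own:
- ctrl.read_time_s(): time.
- ctrl.read_qpos(): joint angles.
- ctrl.read_joint_vel(): joint speeds.
- ctrl.read_effort(): joint torques, N m.
- ctrl.read_eef_pos(): TCP position.
- ctrl.read_tcp_rot(): TCP orientation.
- ctrl.read_ft_force(): force on the tool from outside, world axes, zero at the start.
- ctrl.read_ft_torque(): the same for the moment, N m.
- ctrl.read_finger_gap(): finger opening in m.
- ctrl.read_grasp_force(): force on a finger pad.
Only numpy, scipy, OpenCV 4.12 (cv2) and the standard library are available. Lean on these libraries where they do the work, as an engineer would, in place of code of your own. Each camera call takes 0.05 s, during which the arm holds its last target. There are 200 camera calls.

### The job

Take the short wafer block out of the middle well of the display stand and lay it flat on the white portion board along the fence, easing it down without letting it topple or drop. Then push it flush against both the fence and the end stop, gently enough that the end stop, which is already set, does not get shifted, and let go. Leave the two long wafer blocks in the stand and the other things where they are.

Things in the scene. Friction and masses are not known exactly. Their poses are not given: they have to be found in the camera images.
- short_wafer: Layered wafer block, 40 x 40 x 150 mm, 0.16 to 0.25 kg, rigid, stands upright in the middle well of the stand at the start. Origin: centre of its lower end face; its own z runs 150 mm along the block to the upper end; x and y are square to its sides.
- short_wafer_mid (a point): Centre of the short wafer block (75 mm along its z from the origin).
- long_wafer_a: Layered wafer block like the short one but 175 mm long, standing in the stand's well on the stand's +y side, 25 mm taller than the short one. Stays there. Origin: centre of its lower end.
- long_wafer_b: The same, 175 mm long, in the well on the stand's -y side. Stays there.
- stand: Wooden display stand, fixed to the counter, 85 (x) x 200 (y) x 65 (z) mm, origin at the centre of its underside. Three square wells 43 mm wide in a row along its y at y = -60, 0, +60 mm; well floor 10 mm above the counter, upper plate top at 65 mm. The gap between neighbouring blocks is 20 mm; from above the short block is free to be gripped along the stand's x.
- board: White portion board, fixed to the counter, 160 (x) x 260 (y) x 15 (z) mm, origin at the centre of its underside, top face at z = 15 mm. A fixed steel fence, 250 mm long along y and 25 mm above the board's top, has its face at board x = +65 mm, looking to -x. A steel end stop stands towards the board's +y end and looks to -y.
- fence_face (a point): Middle of the fence's face (board x = 65 mm, y = 0, 12.5 mm above the board's top).
- end_stop_face (a point): Middle of the end stop's face (board x = 25 mm, 12.5 mm above the board's top). The stop is a steel bar 70 mm wide along board x (it reaches from x = -10 to 60 mm), 25 mm high, with a small clamp foot and black knob behind it (18 mm above the board, up to 38 mm behind the face). It looks along board -y.
- end_stop (a joint): Slide of the end stop along board +y, in m; at 0 its face is at board y = 85 mm. Held by friction only: a push of more than about 10 N shifts it.
- mill: Small grinder 44 x 44 x 90 mm, loose bystander behind the work; origin at the centre of its underside.
- dish: Small cheese-shaped dish 71 x 94 x 47 mm, loose bystander behind the work; origin at the centre of its underside.

How it is judged:
At the end, for the whole second after the job is handed in: The short wafer block lies flat on the board along the fence (within 0.02 rad), its side within 1.5 mm of the fence and its end within 1.5 mm of the end stop, at rest and let go; the end stop is within 2 mm of where it was set (angle between the z axis of short_wafer and the y axis of board, either way round below 0.02 rad and z of short_wafer_mid in the frame of board between 0.033 and 0.037 m and x of short_wafer_mid in the frame of fence_face between -0.0215 and -0.018 m and y of short_wafer_mid in the frame of end_stop_face between -0.0765 and -0.073 m and linear speed of short_wafer below 0.01 m/s and distance of end_stop_face from where it was at the start of the episode below 0.002 m); the robot touches nothing.
It fails at once if the short wafer block topples or is dropped (turns faster than 7 rad/s or moves faster than 1.2 m/s) (angular speed of short_wafer above 7 rad/s or linear speed of short_wafer above 1.2 m/s).
It fails at once if the end stop is shifted by more than 6 mm (distance of end_stop_face from where it was at the start of the episode above 0.006 m).
It fails at once if a long wafer block is moved by more than 8 mm (distance of any of long_wafer_a, long_wafer_b from where it was at the start of the episode above 0.008 m).
It fails at once if a bystander is moved by more than 30 mm (distance of any of mill, dish from where it was at the start of the episode above 0.03 m).
It also fails if it takes over 72 s, if anything falls off the work surface, if the arm or the gripper's body presses on something with over 40 N, if the wrist force passes 120 N, or if a joint passes its speed limit or range.

## Working session

There is one attempt and no reset: what is moved stays moved. The work goes in short steps, each a Python script; the robot and the scene stay as the last script left them, time stands still between calls to the robot, and variables do not carry over. Pictures are saved under pics/ and viewed, at most 10 in all, crops included, and the job is handed in when it is done.

```bash
mkdir -p pics; ls
python3 - <<'E'
from bench import ctrl
import cv2,numpy as np
print(ctrl.read_time_s(), ctrl.read_eef_pos(), ctrl.read_tcp_rot())
ims=[]
for c in ["top","side"]:
    im,d=ctrl.read_camera(c); np.savez(f"/tmp/{c}.npz",im=im,d=d)
    cv2.imwrite(f"pics/{c}0.png",im[:,:,::-1])
    p=ctrl.camera_params(c); print(c,np.round(p["K"],1).tolist(),np.round(p["camera_from_world"],3).tolist())
    for n in ["short_wafer","stand","board","end_stop","mill","dish"]:
        print(n,[(np.round(r["rect"]).tolist(),round(r["score"],2)) for r in ctrl.look_for(c,n)[:3]])
E
```

```text
bench.py
pics
0.0 [0.25980319 0.59482789 0.24384715] [ 2.04401932e-01  9.78886133e-01 -1.32210436e-03 -2.00237881e-04]
top [[521.5, 0.0, 318.1], [0.0, 521.5, 244.5], [0.0, 0.0, 1.0]] [[-0.008, -1.0, -0.001, -0.058], [-0.989, 0.008, -0.15, 0.571], [0.15, -0.001, -0.989, 0.888], [0.0, 0.0, 0.0, 1.0]]
short_wafer [([213.0, 241.0, 254.0, 275.0], 0.58)]
stand [([177.0, 229.0, 299.0, 295.0], 0.93)]
board [([215.0, 242.0, 251.0, 276.0], 0.66), ([339.0, 224.0, 490.0, 323.0], 0.57)]
end_stop [([350.0, 244.0, 372.0, 284.0], 0.78)]
mill [([304.0, 181.0, 327.0, 211.0], 0.8)]
dish [([224.0, 154.0, 282.0, 202.0], 0.87)]
side [[454.7, 0.0, 320.6], [0.0, 454.7, 237.0], [0.0, 0.0, 1.0]] [[0.976, -0.217, -0.013, -0.578], [-0.092, -0.357, -0.929, 0.084], [0.197, 0.908, -0.369, 0.939], [0.0, 0.0, 0.0, 1.0]]
short_wafer []
stand [([273.0, 205.0, 312.0, 259.0], 0.71)]
board [([258.0, 250.0, 383.0, 352.0], 0.86)]
end_stop [([289.0, 260.0, 328.0, 278.0], 0.55)]
mill [([345.0, 217.0, 366.0, 264.0], 0.85)]
dish [([339.0, 215.0, 379.0, 242.0], 0.66)]
```

View pics/top0.png

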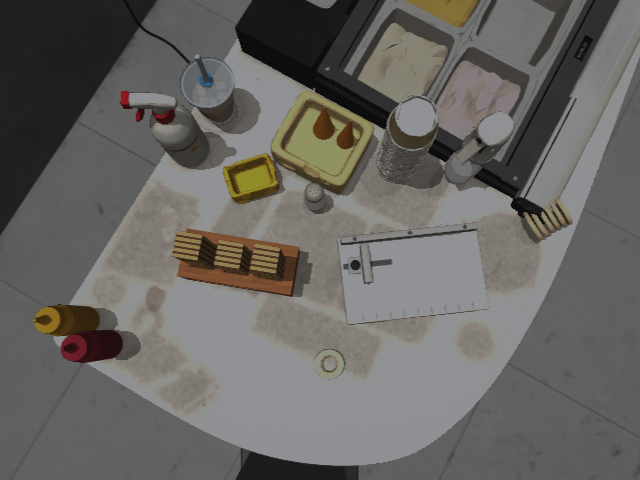

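View pics/side0.png

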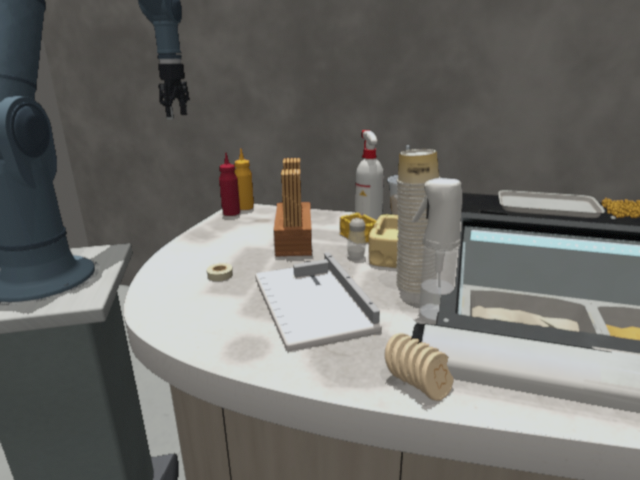

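The top view shows the stand with its three blocks at about (193,248), (232,257) and (267,262). The board is at (339–490, 224–323), with the fence along its upper edge (row about 237) and the end stop's face at about (371,263). The side view agrees. Next I'll measure by height from the depth image.

```bash
cat > h.py <<'E'
import numpy as np,cv2
from bench import ctrl
def cloud(d,p):
    K=p["K"];T=np.linalg.inv(p["camera_from_world"])
    v,u=np.mgrid[:d.shape[0],:d.shape[1]]
    P=np.stack([(u-K[0][2])/K[0][0]*d,(v-K[1][2])/K[1][1]*d,d],-1)
    return P@T[:3,:3].T+T[:3,3]
def rect(P):
    r=cv2.minAreaRect((P[:,:2]*1000).astype(np.float32)); return [np.round(x,1) for x in r],cv2.boxPoints(r).round(1).tolist()
E
python3 - <<'E'
from h import *
z=np.load("/tmp/top.npz");d=z["d"];P=cloud(d,ctrl.camera_params("top"));Z=P[...,2]
u0=lambda l,t,r,b:(slice(t,b),slice(l,r))
def comp(name,s,lo,hi,mn=30):
    m=((Z[s]>lo)&(Z[s]<hi)&(d[s]>0)).astype(np.uint8)
    n,lab,st,_=cv2.connectedComponentsWithStats(m)
    for i in range(1,n):
        if st[i,4]>=mn:
            Q=P[s][lab==i]; print(name,st[i].tolist(),"z",np.median(Q[:,2]).round(4),rect(Q))
st=u0(165,220,310,300); bd=u0(330,215,500,330)
comp("tops",st,.145,.20); comp("plate",st,.055,.075); comp("board",bd,.008,.022); comp("high",bd,.032,.048,10)
comp("bg",u0(250,300,350,340),-.01,.01)
comp("mill",u0(295,175,335,215),.02,.12); comp("dish",u0(215,145,290,205),.02,.12)
E
```

```text
tops [7, 11, 36, 32, 885] z 0.1831 ([array([550.3, 135.5]), array([40.8, 40.6]), np.float64(79.5)], [[526.5999755859375, 119.19999694824219], [566.5999755859375, 111.69999694824219], [574.0, 151.8000030517578], [534.0999755859375, 159.1999969482422]])
tops [49, 20, 31, 30, 689] z 0.1585 ([array([539.9,  76.5]), array([40.4, 40.1]), np.float64(79.9)], [[516.5999755859375, 60.099998474121094], [556.0999755859375, 53.099998474121094], [563.2000122070312, 92.9000015258789], [523.7000122070312, 99.9000015258789]])
tops [85, 24, 32, 32, 794] z 0.1834 ([array([529.6,  17.8]), array([40.7, 40. ]), np.float64(80.0)], [[506.3999938964844, 1.2999999523162842], [545.7999877929688, -5.699999809265137], [552.9000244140625, 34.29999923706055], [513.4000244140625, 41.29999923706055]])
plate [12, 8, 122, 67, 2718] z 0.0637 ([array([540.3,  76.9]), array([200.2,  85.3]), np.float64(80.1)], [[481.0, -14.399999618530273], [565.0999755859375, -29.100000381469727], [599.5999755859375, 168.10000610351562], [515.5999755859375, 182.8000030517578]])
board [8, 15, 151, 95, 10885] z 0.0135 ([array([ 521.3, -235
[... 1219 characters left out ...]
([672.2, -64.8]), array([69.8, 56.3]), np.float64(1.9)], [[636.4000244140625, -37.900001525878906], [638.2999877929688, -94.0999984741211], [708.0, -91.80000305175781], [706.0999755859375, -35.599998474121094]])
dish [56, 0, 19, 22, 324] z 0.0622 ([array([739. ,   5.1]), array([41. , 33.3]), np.float64(3.7)], [[717.4000244140625, 20.399999618530273], [719.5999755859375, -12.899999618530273], [760.5, -10.199999809265137], [758.2999877929688, 23.0]])
dish [8, 8, 57, 48, 988] z 0.0411 ([array([699.6,  59.8]), array([66.3, 92.8]), np.float64(16.9)], [[654.4000244140625, 94.5999984741211], [681.2999877929688, 5.800000190734863], [744.7999877929688, 25.0], [717.9000244140625, 113.80000305175781]])
```

```bash
cat >> h.py <<'E'
from scipy.spatial.transform import Rotation as R
YS=np.radians(-9.9); YB=np.radians(5.73)          # stand, board yaw
B0=np.array([.5213,-.2354,0])
def bw(x,y,z): # board xy (centre) + world z -> world
    return R.from_euler('z',YB).apply([x,y,0])+B0+[0,0,z]
def ori(yaw,tilt=0,flip=False):
    """closing axis = yawed x; tool z down, tilted by 'tilt' towards yawed +y"""
    z=np.array([0,np.sin(tilt),-np.cos(tilt)]); y=np.array([-1. if flip else 1.,0,0]); x=np.cross(y,z)
    return (R.from_euler('z',yaw)*R.from_matrix(np.stack([x,y,z],1))).as_quat()
E
python3 - <<'E'
from h import *
D=np.degrees
for f in (0,1):
    q=ctrl.inverse_kinematics([.540,.0766,.140],ori(YS,0,f)); print("pick",f,None if q is None else np.round(q,2))
    q=ctrl.inverse_kinematics([.540,.0766,.34],ori(YS,0,f)); print("lift",f,None if q is None else np.round(q,2))
    for x in (-.03,0.01):
      q=ctrl.inverse_kinematics(bw(x,-.02,.14),ori(YB,0,f)); print("place",f,None if q is None else np.round(q,2))
    for yaw in (YB,YB+np.pi/2,YB+np.pi/4,YB-np.pi/4):
      print(round(D(yaw)),f,[(t,None if q is None else np.round(q,2).tolist()) for t in (-60,-45,-30,30,45,60) for q in [ctrl.inverse_kinematics(bw(0,0,.09),ori(yaw,np.radians(t),f))]])
E
```

```text
pick 0 [-0.72  0.35  0.59  1.96 -0.25  0.9  -0.17]
lift 0 [-0.8   0.12  0.64  1.76 -0.07  1.29 -0.32]
place 0 [-0.26  0.43  0.81  1.94 -0.39  0.93  0.84]
place 0 [-0.28  0.51  0.83  1.86 -0.45  0.97  0.85]
6 0 [(-60, [-0.73, 0.75, 0.67, 2.13, 0.97, 0.76, -0.92]), (-45, [-0.66, 0.6, 0.71, 2.12, 0.74, 0.62, -0.57]), (-30, [-0.54, 0.51, 0.73, 2.09, 0.34, 0.57, -0.07]), (30, [0.01, 0.77, 0.76, 1.71, -0.86, 1.41, 1.23]), (45, [0.06, 0.97, 0.87, 1.6, -1.04, 1.75, 1.35]), (60, [0.2, 1.07, 0.75, 1.49, -1.08, 1.95, 1.36])]
96 0 [(-60, [1.85, 1.11, -1.26, 2.34, 2.98, 0.24, -0.12]), (-45, [1.69, 0.78, -1.22, 2.28, 1.94, 0.14, 0.57]), (-30, [1.23, 0.43, -0.8, 2.18, -0.01, 0.22, 2.23]), (30, [-0.23, 0.82, 0.71, 1.58, -0.25, 1.37, 2.21]), (45, [-0.17, 0.96, 0.63, 1.41, -0.14, 1.62, 2.15]), (60, [-0.1, 1.09, 0.54, 1.25, -0.02, 1.85, 2.1])]
51 0 [(-60, [0.68, 0.54, -0.61, 2.46, 2.41, 1.04, -1.14]), (-45, [0.04, 0.31, 0.13, 2.4, 2.23, 0.43, -1.13]), (-30, [-0.01, 0.28, 0.27, 2.27, 0.88, 0.2, 0.28]), (30, [-0.13, 0.91, 0.85, 1.55, -0.64, 1.55, 1.78]), (45, [-0.04, 1.07, 0.83, 1.36, -0.65, 1.84, 1.79])
[... 1137 characters left out ...]
1.63, -0.92]), (60, [-0.22, 1.18, 0.79, 1.26, -0.18, 1.86, -0.89])]
51 1 [(-60, [-0.23, 0.49, 0.32, 2.5, 2.51, 0.82, 1.56]), (-45, [-0.16, 0.32, 0.34, 2.41, 2.32, 0.39, 1.9]), (-30, [-0.6, 0.42, 0.94, 2.29, -0.8, 0.15, -1.28]), (30, [-0.27, 1.09, 1.14, 1.56, -0.85, 1.69, -1.2]), (45, [-0.08, 1.11, 0.92, 1.37, -0.71, 1.87, -1.3]), (60, [0.43, 1.05, 0.04, 1.16, -0.24, 1.96, -1.75])]
-39 1 [(-60, [-0.25, 0.86, 0.31, 1.62, 0.55, 1.44, 2.21]), (-45, [-0.24, 0.73, 0.38, 1.71, 0.41, 1.24, 2.32]), (-30, [-0.22, 0.62, 0.44, 1.79, 0.24, 1.06, 2.49]), (30, [-0.34, 1.11, 1.36, 2.0, -1.54, 1.62, -2.22]), (45, [0.01, 0.8, 0.92, 1.99, -1.43, 1.45, -2.13]), (60, [0.26, 0.83, 0.7, 1.96, -1.49, 1.58, -2.01])]
```

Run:
```python
from h import *
p=ctrl.read_eef_pos(); ctrl.movel([p[0],p[1],.36],speed=.25)
o=ori(YS)
ctrl.move_ptp([.540,.0766,.34],o); print(ctrl.read_time_s())
ctrl.movel([.540,.0766,.141],o,speed=.12); print(ctrl.read_eef_pos(),ctrl.read_ft_force(),ctrl.read_ft_force())
ctrl.move_gripper(.02,50); print(ctrl.read_finger_gap(),ctrl.read_grasp_force(),ctrl.read_ft_force())
ctrl.movel([.540,.0766,.345],o,speed=.1)
print(ctrl.read_time_s(),ctrl.read_finger_gap(),ctrl.read_ft_force())
im,d=ctrl.read_camera("side"); im2,_=ctrl.read_camera("wrist")
cv2.imwrite("pics/lift.png",np.hstack([im[60:360,130:530],cv2.resize(im2,(400,300))])[:,:,::-1])
```

```text
3.425
[0.54065513 0.07673944 0.14175203] [ 0.57250585 -0.40441686 -0.11361567] [ 0.57250585 -0.40441686 -0.11361567]
0.03945547685288311 51.363481879234314 [-0.86318033 -0.15153568  1.47363424]
7.9167 0.03934402000945831 [ 0.01124695  1.13910293 -2.51179286]
```

View pics/lift.png

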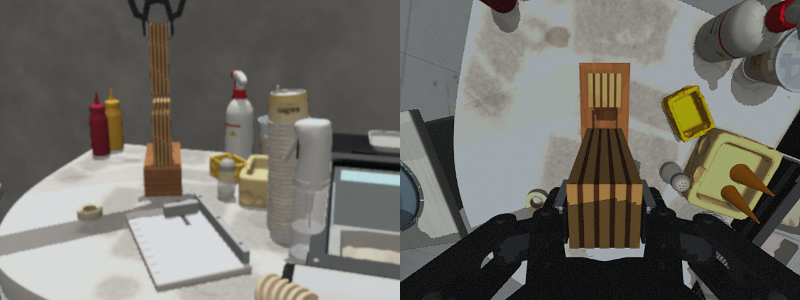

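The picture shows the block held upright in the gripper, clear of the stand (left panel about (158,55)). The long blocks are still in place. Next I'll stand it on the board so I can regrip it at an angle.

Run:
```python
from h import *
o=ori(YB)
ctrl.move_ptp(bw(0,-.04,.345),o)
ctrl.movel(bw(0,-.04,.153),o,speed=.12); f0=ctrl.read_ft_force(); print(f0,ctrl.read_eef_pos())
z=.153
while z>.142:
    z-=.0007; ctrl.movel(bw(0,-.04,z),o,speed=.01)
    f=ctrl.read_ft_force()
    if f[2]-f0[2]>2: break
print(z,f,ctrl.read_eef_pos(),ctrl.read_time_s())
ctrl.move_gripper(.085); print(ctrl.read_ft_force())
ctrl.movel(bw(0,-.04,.26),o,speed=.15)
im,d=ctrl.read_camera("top"); P=cloud(d,ctrl.camera_params("top"));Z=P[...,2]
cv2.imwrite("pics/stood.png",im[:,:,::-1]); np.savez("/tmp/s.npz",d=d)
print(ctrl.read_time_s(),[ (x["rect"],x["score"]) for x in ctrl.look_for("side","short_wafer")[:2]])
im,d=ctrl.read_camera("side"); cv2.imwrite("pics/stood_side.png",im[60:360,130:530,::-1])
```

```text
[ 0.52265671 -0.44703338 -3.00705938] [ 0.52590493 -0.27556098  0.15384571]
0.14599999999999994 [-0.93669855  0.45045091  1.93466299] [ 0.5253717  -0.27533856  0.14642963] 13.5917
[ 0.17868476 -0.01986772 -0.12955705]
15.0667 [([278.0, 85.2, 296.5, 153.8], 0.95)]
```

View pics/stood_side.png

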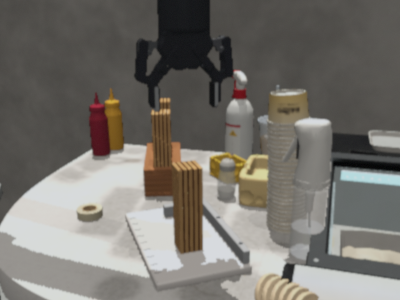

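The block stands upright and untilted on the board (crop about (187,205)), and the stand and bystanders are unchanged. I'll regrip it at its middle with the tool tilted -50°, then rotate to +40° so it lies flat.

Run:
```python
from h import *
def tcp(x,y,z,t,back=-.005): # grasp point (board x,y, world z), tilt deg -> TCP pose; TCP 5 mm ahead
    a=np.radians(t); return bw(x,y-back*np.sin(a),z+back*np.cos(a)),ori(YB,a)
ctrl.movel(bw(0,.06,.27),ori(YB),speed=.2)
ctrl.move_ptp(*tcp(0,-.033,.09,-50,.105)); print(ctrl.read_qpos(),ctrl.read_time_s())
ctrl.movel(*tcp(0,-.033,.09,-50),speed=.08); print(ctrl.read_eef_pos(),ctrl.read_ft_force())
ctrl.move_gripper(.02,70); print(ctrl.read_finger_gap(),ctrl.read_grasp_force(),ctrl.read_ft_force())
ctrl.movel(*tcp(0,-.033,.14,-50),speed=.08); print(ctrl.read_finger_gap(),ctrl.read_ft_force(),ctrl.read_time_s())
im,d=ctrl.read_camera("side"); cv2.imwrite("pics/regrip.png",im[60:360,130:530,::-1])
```

```text
[-0.97367699  0.58439857  0.95307466  2.13307756  0.61789055  0.75224762
 -0.49019793] 16.7917
[ 0.5254384  -0.27153773  0.08690939] [0.16436976 0.0480259  0.58170602]
0.03907228775066087 70.4708182811737 [-0.52998464  1.91657859  3.34417472]
0.03926471425481646 [-0.82874618  0.15239622 -2.24853369] 19.575
```

View pics/regrip.png

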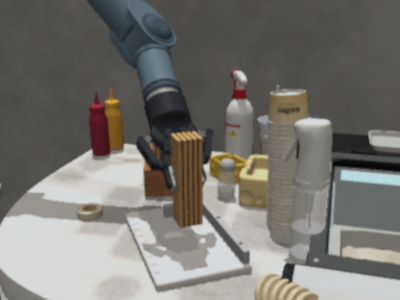

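The block is held upright at its middle, lifted about 50 mm off the board, with the tool tilted as planned. Next I'll rotate it and lay it down.

Run:
```python
from h import *
def tcp(x,y,z,t,back=-.005):
    a=np.radians(t); return bw(x,y-back*np.sin(a),z+back*np.cos(a)),ori(YB,a)
print(ctrl.read_time_s())
for y,z,t in [(-.03,.165,-27),(-.025,.19,-5),(-.018,.165,17),(-.01,.135,40)]:
    ctrl.movel(*tcp(0,y,z,t),speed=.04)
print(ctrl.read_time_s(),ctrl.read_qpos(),ctrl.read_finger_gap())
ctrl.movel(*tcp(0,-.01,.054,40),speed=.08); f0=ctrl.read_ft_force()
im,d=ctrl.read_camera("side"); cv2.imwrite("pics/low.png",im[60:360,130:530,::-1])
z=.050
while z>.036:
    z-=.0007; ctrl.movel(*tcp(0,-.01,z,40),speed=.015); f=ctrl.read_ft_force()
    if f[2]-f0[2]>2.5: break
print(z,f0,f,ctrl.read_ft_torque(),ctrl.read_eef_pos(),ctrl.read_time_s())
```

```text
19.625
22.8917 [ 0.37599425  0.68858777  0.34138548  1.6003497  -0.67753202  1.49360664
  1.07434085] 0.03955230937713528
0.04160000000000001 [-0.09806783 -0.39717625 -1.86959616] [-0.79750038  0.28656151  3.22406946] [-0.39254606  0.10440538  0.13011703] [ 0.5220791  -0.24219341  0.03862045] 27.325
```

View pics/low.png

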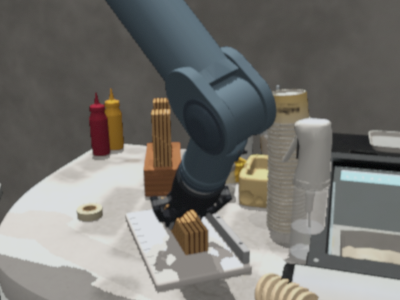

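The picture shows the block horizontal along the fence, just above the board, and the measured contact height (0.0416) matches the expected 0.042. I'll release and back off.

Run:
```python
from h import *
def tcp(x,y,z,t,back=-.005):
    a=np.radians(t); return bw(x,y-back*np.sin(a),z+back*np.cos(a)),ori(YB,a)
ctrl.move_gripper(.06); print(ctrl.read_ft_force())
ctrl.movel(*tcp(0,-.01,.0416,40,.12),speed=.12)
p,_=tcp(0,-.03,.0416,40,.12); 
ctrl.movel(bw(-.10,-.18,.22),ori(YB),speed=.2)
ctrl.move_gripper(0.0)
print(ctrl.read_time_s(),ctrl.read_qpos())
im,d=ctrl.read_camera("top"); cv2.imwrite("pics/laid.png",im[180:340,150:510,::-1].repeat(2,0).repeat(2,1))
P=cloud(d,ctrl.camera_params("top"));Z=P[...,2]
m=np.zeros(Z.shape,bool); m[200:330,330:500]=1
for lo,hi in ((.046,.060),(.032,.045)):
    k=(m&(Z>lo)&(Z<hi)).astype(np.uint8); n,lab,st,_=cv2.connectedComponentsWithStats(k)
    for i in range(1,n):
        if st[i,4]>40:
            Q=P[lab==i]; print(st[i],np.median(Q[:,2]),rect(Q)); B=R.from_euler('z',-YB).apply(Q-B0); print("board xy range",np.percentile(B,[1,99],0).round(4).tolist())
```

```text
[ 0.23303697  0.19531371 -0.87896811]
30.4083 [ 0.21990773  0.37563011  0.59723222  1.74303998 -0.23415382  1.09482153
  0.99274419]
[ 379  254   88   33 1960] 0.053393940016189134 ([array([ 523.1, -245.8]), array([ 40.5, 150.6]), np.float64(5.9)], [[495.29998779296875, -173.0], [510.6000061035156, -322.79998779296875], [550.9000244140625, -318.70001220703125], [535.5, -168.8000030517578]])
board xy range [[-0.0192, -0.0837, 0.049], [0.0203, 0.0635, 0.0571]]
[341 222 138  22 954] 0.0384477402290212 ([array([ 592.6, -227.7]), array([ 12.7, 249.2]), np.float64(5.8)], [[573.7000122070312, -104.4000015258789], [598.7999877929688, -352.29998779296875], [611.5, -351.0], [586.4000244140625, -103.0999984741211]])
board xy range [[0.0655, -0.1218, 0.0326], [0.0776, 0.1231, 0.0424]]
[360 244  13  39 311] 0.038453422261627734 ([array([ 538.1, -148.4]), array([69.4, 14.2]), np.float64(5.6)], [[502.8999938964844, -144.6999969482422], [504.29998779296875, -158.8000030517578], [573.2999877929688, -152.0], [571.9000244140625, -137.89999389648438]])
board xy range [[-0.0087, 0.0779, 0.0335], [0.0595, 0.0918, 0.0425]]
```

View pics/laid.png

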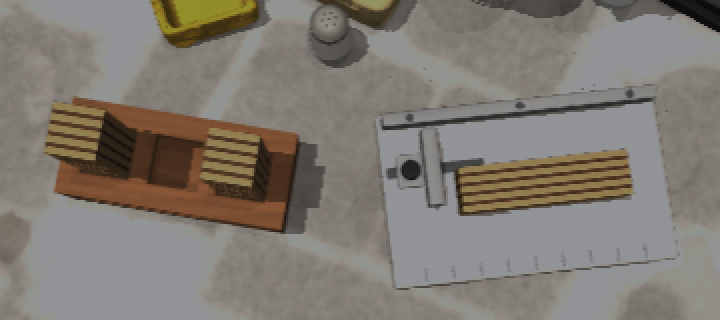

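The block lies flat and parallel to the fence (crop about (545,182)): board x about 0 and mid y about -0.010, with the stop untouched at about (432,165). I'll push it to the fence with closed fingers, watching the force.

```bash
cat >> h.py <<'E'
def push(p,axis,end,thr,step,z=.037,coarse=None):
    """push along board axis from board point p; coarse = go there first; stop at force thr along the axis"""
    o=ori(YB); p=list(p); u=R.from_euler('z',YB).apply(np.eye(3)[axis]); f0=ctrl.read_ft_force()@u; log=[]
    if coarse is not None: p[axis]=coarse; ctrl.movel(bw(*p,z),o,speed=.04)
    while p[axis]<end:
        p[axis]+=step; ctrl.movel(bw(*p,z),o,speed=.03)
        f=-(ctrl.read_ft_force()@u-f0); log.append((round(p[axis]*1e3,1),round(f,1)))
        if f>thr: break
    print(log[-18:],ctrl.read_time_s()); return p
E
python3 - <<'E'
from h import *
o=ori(YB)
ctrl.movel(bw(-.06,-.01,.10),o,speed=.2); ctrl.movel(bw(-.06,-.01,.037),o,speed=.1)
print(ctrl.read_eef_pos(),ctrl.read_ft_force(),ctrl.read_time_s())
p=push((-.06,-.01),0,.02,8,.0007,coarse=-.002)
p[0]-=.02; ctrl.movel(bw(*p,.037),o,speed=.1); print(ctrl.read_ft_force(),ctrl.read_time_s())
E
```

```text
[ 0.46289009 -0.2517582   0.03724784] [ 0.7088953  -0.10435358 -0.13414977] 32.45
[(2.2, np.float64(2.2)), (2.9, np.float64(2.1)), (3.6, np.float64(2.9)), (4.3, np.float64(1.7)), (5.0, np.float64(2.6)), (5.7, np.float64(2.1)), (6.4, np.float64(2.5)), (7.1, np.float64(2.5)), (7.8, np.float64(2.6)), (8.5, np.float64(1.5)), (9.2, np.float64(2.5)), (9.9, np.float64(2.4)), (10.6, np.float64(3.5)), (11.3, np.float64(3.0)), (12.0, np.float64(4.9)), (12.7, np.float64(6.2)), (13.4, np.float64(7.8)), (14.1, np.float64(8.6))] 39.8
[0.48248404 0.17045187 0.7093769 ] 40.15
```

Run:
```python
from h import *
o=ori(YB)
ctrl.movel(bw(-.02,-.06,.09),o,speed=.25); ctrl.movel(bw(.042,-.12,.09),o,speed=.2); ctrl.movel(bw(.042,-.12,.037),o,speed=.12)
print(ctrl.read_eef_pos(),ctrl.read_ft_force(),ctrl.read_time_s())
p=push((.042,-.12),1,-.076,5.3,.0006,coarse=-.090)
p[1]-=.02; ctrl.movel(bw(*p,.037),o,speed=.1); print(ctrl.read_ft_force(),ctrl.read_time_s())
```

```text
[ 0.57472086 -0.35043838  0.03680478] [ 0.380219   -1.30230725 -0.66567244] 41.775
[(-89.4, np.float64(-1.2)), (-88.8, np.float64(-0.3)), (-88.2, np.float64(-0.2)), (-87.6, np.float64(0.4)), (-87.0, np.float64(-0.5)), (-86.4, np.float64(0.9)), (-85.8, np.float64(0.4)), (-85.2, np.float64(0.6)), (-84.6, np.float64(0.6)), (-84.0, np.float64(1.4)), (-83.4, np.float64(0.6)), (-82.8, np.float64(2.1)), (-82.2, np.float64(3.0)), (-81.6, np.float64(4.1)), (-81.0, np.float64(4.8)), (-80.4, np.float64(5.2)), (-79.8, np.float64(5.6))] 46.925
[-0.3669043   0.30921093 -0.06722771] 47.275
```

Run:
```python
from h import *
o=ori(YB)
ctrl.movel(bw(.02,-.12,.10),o,speed=.2); ctrl.movel(bw(-.02,.0,.10),o,speed=.2); ctrl.movel(bw(-.02,.0,.037),o,speed=.12); ctrl.pause(.3)
p=push((-.02,.0),0,.016,7,.0008,coarse=.008)
p[0]-=.02; ctrl.movel(bw(*p,.037),o,speed=.1)
ctrl.movel(bw(-.06,-.02,.15),o,speed=.15); ctrl.movel(bw(-.12,-.18,.25),o,speed=.25)
im,d=ctrl.read_camera("top"); cv2.imwrite("pics/final.png",im[215:330,330:500,::-1].repeat(4,0).repeat(4,1))
P=cloud(d,ctrl.camera_params("top"));Z=P[...,2]
m=np.zeros(Z.shape,bool); m[200:330,330:500]=1
for lo,hi in ((.047,.060),(.032,.045)):
    k=(m&(Z>lo)&(Z<hi)).astype(np.uint8); n,lab,st,_=cv2.connectedComponentsWithStats(k)
    for i in range(1,n):
        if st[i,4]>40: Q=P[lab==i]; print(st[i],np.median(Q[:,2]).round(4),rect(Q)); B=R.from_euler('z',-YB).apply(Q-B0); print("board xy range",np.percentile(B,[1,99],0).round(4).tolist())
print(ctrl.read_time_s())
```

```text
[(8.8, np.float64(0.8)), (9.6, np.float64(0.7)), (10.4, np.float64(1.2)), (11.2, np.float64(-0.0)), (12.0, np.float64(3.2)), (12.8, np.float64(5.6)), (13.6, np.float64(6.4)), (14.4, np.float64(8.0))] 52.3833
[ 368  230   88   32 1940] 0.0534 ([array([ 566.4, -228.1]), array([ 40.5, 150.2]), np.float64(5.6)], [[538.9000244140625, -155.3000030517578], [553.5999755859375, -304.79998779296875], [593.9000244140625, -300.8999938964844], [579.2000122070312, -151.39999389648438]])
board xy range [[0.0257, -0.0706, 0.0491], [0.0653, 0.0767, 0.0571]]
[341 222 138  22 811] 0.0384 ([array([ 592.7, -227.9]), array([ 13.1, 249.7]), np.float64(5.7)], [[573.7999877929688, -104.30000305175781], [598.5999755859375, -352.70001220703125], [611.5999755859375, -351.3999938964844], [586.9000244140625, -103.0]])
board xy range [[0.0656, -0.1217, 0.0338], [0.0777, 0.1236, 0.0427]]
[361 242  12  41 325] 0.0385 ([array([ 539.1, -150.3]), array([71. , 17.8]), np.float64(5.4)], [[502.8999938964844, -144.6999969482422], [504.6000061035156, -162.5], [575.2999877929688, -155.8000030517578], [573.5999755859375, -138.0]])
board xy range [[-0.0087, 0.0771, 0.0334], [0.0598, 0.0918, 0.0425]]
54.725
```

View pics/final.png

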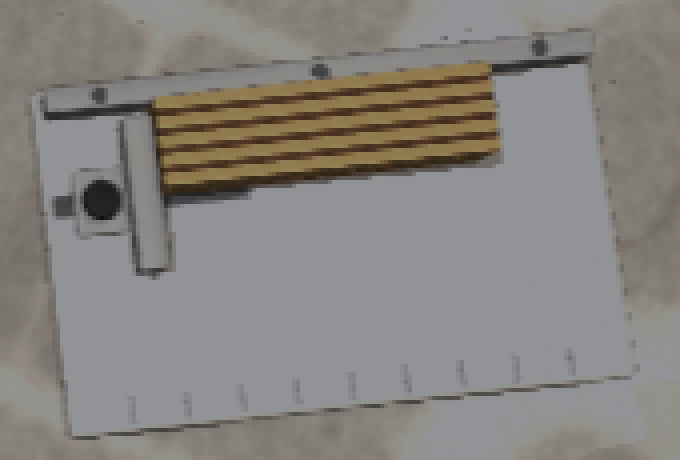

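The picture shows the block flush against the fence (along row about 70–100) and against the end stop (column about 155). The stop's rear edge is still at board y = 91.8 mm, as before, so I'm handing in.

```bash
python3 -c "
from bench import ctrl
print(ctrl.sign_off())"
```

```text
the job is handed in; nothing more can be done
None
```

The job is handed in: the short wafer block lies flat on the board, flush against the fence and end stop as far as the top camera and push forces show, with no shift of the stop seen, though no verdict came back.

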